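# Latch both jaws of the mask clamp open

## Robot

A 6-joint arm with a two-finger parallel gripper is mounted at the origin on a cart in front of the work surface, level with it; the furniture and walls round the work are solid. World frame = base frame: x ahead of the robot, y to its left, z up, the work surface at z = 0. Lengths are in m, angles in rad, forces in N, time in s.
With the tool pointing down it reaches from about 0.325 to 0.775 m from the base axis. Payload 9.3 kg.
Tool frame: the origin (TCP) lies midway between the tips of the shut fingers; the grasp point (between the pads) lies 19 mm behind it (env.grip_point_offset is the distance from the TCP to the grasp point, in m); z points along the fingers, y is the direction in which the jaws open and shut (so a half turn about z gives the same grasp; the last joint's range is limited). The gripper opens to 85 mm and grips with 20 to 120 N. Pads are 22 mm wide; open, the fingers measure 114 mm over their backs; the gripper's body (76 mm by 85 mm) begins 54 mm behind the grasp point. The pads swing forward as they close: fully open they stand 13 mm farther back than shut.
Start: joints at [1.083, 0.259, 0.021, 1.334, 0, 1.418], TCP at [0.181, 0.519, 0.231] pointing down, gripper open.
Joint ranges: [-3.04, 3.04], [-0.91, 1.82], [-1.04, 1.36], [-1.92, 1.95], [-1.52, 1.45], [-3.14, 3.14]. Speed limits (rad/s): [2.22, 2.22, 2.79, 3.14, 3.14, 3.14].

## Interface

Orientations are given as a 3x3 rotation matrix whose columns are the frame's x, y, z axes.
In Python, from cell import env gives the robot as it stands. The module is installed in compiled form; this text tells all that it offers.
- The arm moves only by the tool jog_arm, never from a script. Its argument "motion" is a list of rows, each a list of 5 numbers: the shift along the world's x, y, z in cm, then the turn about the world's z in rad, then the opening, from 0 (shut) to 1 (fully open). In form: [[dx, dy, dz, yaw, gripper], ...]. A call has 1 to 5 rows; each row is the pose to reach, as a shift and turn from the pose measured when the call began; what a row does not reach only later rows make up. A row lasts 1/8 s, in which the tool goes at most 62.5 mm and 10.7 degrees, less where a joint would pass 70% of its speed; a pose out of reach is approached as far as the arm can. A call with a gripper value outside its range is refused whole. The fingers move at their own pace and stop on an object; the grip force is fixed at half the most. Time passes only in rows, so rows that repeat a pose let the fingers close. It gives the time, the measured TCP pose, the force and the opening at its end, in the units of the state.
- env.get_state(): the state, without advancing time (a new reading comes with each control period).
- env.camera(name): name is "side" or "top" or "wrist"; returns the picture (384x512x3 uint8, blue, green, red); there is no depth.
- env.camera_info(name): a dict with "intrinsics" (3x3 intrinsics, pixels), "extrinsics" (4x4, takes a point from world to camera coordinates). Camera axes: x right, y down, z forward; pixel columns grow to the right and rows downward; lengths in m; the calibration is good to about 2 mm. A picture is of the moment at which its call begins: read the wrist's pose just before it. camera_info takes no time and is no camera call; for the wrist camera it gives the pose at the moment of the call.
- env.job_done(): hands the job in, once; it reports no verdict.
The state is a dict: "clock": time; "qpos": joint angles; "joint_vel": joint speeds; "tau": joint torques, N m; "position": TCP position; "eef_rot": TCP orientation; "contact_force": force on the tool from outside, world axes, zero at the start; "torque": the same for the moment, N m; "width": finger opening in m.
Only numpy, scipy, OpenCV 4.12 (cv2) and the standard library are available. Lean on these libraries where they do the work, as an engineer would, in place of code of your own. Each camera call takes 0.05 s, during which the arm holds its last target. There are 200 camera calls.

## Task

Make the mask clamp ready for loading by latching both of its jaws open: push each blue tab straight back against its spring until its red-headed stop pin drops, then draw the finger back so that the jaw springs forward onto the pin and stays there at mid travel. Only push the tabs from the front, do not grip them, and do not ram the clamp hard; leave everything else on the worktop where it stands.

Things in the scene. Friction and masses are not known exactly. Their poses are not given: they have to be found in the camera images.
- clamp: Mask clamp, fixed: aluminium bed 10 mm thick, x -65 to 105 mm, y -48 to 48 mm. Origin on the worktop, mid-width, under the push faces of the shut jaws; x = direction in which the jaws are pushed, y left of that, z up. Front fence: strip 8 mm high on the bed, x -63 to -55 mm; bare bed between it and the jaws. Pin housings: x 46 to 104 mm, 36 mm above the worktop; pin heads 58 mm.
- jaw_left (a joint): Travel of the left jaw (y = +22 mm of the clamp) along the clamp's x, m: 0 = shut, where it starts; 0.036 = end stop. Spring: 4 N at 0, 8 N at the end stop, pushing it back to 0. Pushed beyond 0.024 its stop pin drops by itself; let go, it springs forward onto the pin and stays at about 0.024 (latched). Between 0.024 and 0.036 it stays free to be pushed.
- left_tab (a point): Centre of the push face of the left jaw's blue tab, 27 mm above the worktop; it moves with the jaw. The tab is an upright plate 34 mm wide (along y), 7.5 mm thick, from 12 to 40 mm above the worktop; its push face looks to the clamp's -x, over the empty nest. Axes as the clamp's.
- pin_left (a joint): Drop of the left jaw's stop pin, m: 0 = up, riding on the jaw; 0.007 = dropped, in the way of the jaw's return. It is sprung downward and needs no help.
- jaw_right (a joint): Travel of the right jaw (y = -22 mm of the clamp) along the clamp's x, m: 0 = shut, where it starts; 0.036 = end stop. Spring: 4 N at 0, 8 N at the end stop, pushing it back to 0. Pushed beyond 0.024 its stop pin drops by itself; let go, it springs forward onto the pin and stays at about 0.024 (latched). Between 0.024 and 0.036 it stays free to be pushed.
- right_tab (a point): Centre of the push face of the right jaw's blue tab, 27 mm above the worktop; it moves with the jaw. The tab is an upright plate 34 mm wide (along y), 7.5 mm thick, from 12 to 40 mm above the worktop; its push face looks to the clamp's -x, over the empty nest. Axes as the clamp's.
- pin_right (a joint): Drop of the right jaw's stop pin, m: 0 = up, riding on the jaw; 0.007 = dropped, in the way of the jaw's return. It is sprung downward and needs no help.
- tape_roll: Roll of black tape lying flat, 55 mm across, 18 mm high, loose; a bystander. Origin at the centre of its underside.
- objective_can: Black screw canister standing upright, 37 mm across, 57 mm high, loose; a bystander. Origin at the centre of its underside.
- drop_bottle: Brown dropper bottle standing upright, 32 mm across, 76 mm high, loose; a bystander. Origin at the centre of its underside.
- wafer_tweezers: Steel tweezers lying on the worktop, loose; a bystander.
- marker_black: Marker pen with a black cap lying on the worktop, loose; a bystander.
- timer: Small timer lying on the worktop, loose; a bystander.
- wall_corner (a point): A point on the upright corner edge of the solid room wall to the left of the robot, which rises from the floor past the arm's whole height. The arm starts beyond this corner and must draw in short of it to swing to the worktop.

How it is judged:
At the end, for the whole second after the job is handed in: Both jaws rest on their dropped stop pins at mid travel (24 mm, within 2.5 mm; pins down by more than 4.5 mm), at rest; all bystanders within 20 mm of where they stood (value of joint jaw_left between 0.0215 and 0.0265 m and value of joint each of pin_left, pin_right above 0.0045 m and velocity of joint jaw_left between -0.01 and 0.01 m/s and value of joint jaw_right between 0.0215 and 0.0265 m and velocity of joint jaw_right between -0.01 and 0.01 m/s and distance of each of tape_roll, objective_can, drop_bottle, wafer_tweezers, marker_black, timer from where it was at the start of the episode below 0.02 m); the robot touches nothing.
It fails at once if a bystander is knocked, lifted or carried away (moved more than 20 mm) (distance of any of tape_roll, objective_can, drop_bottle, wafer_tweezers, marker_black, timer from where it was at the start of the episode above 0.02 m).
It fails at once if a jaw's tab is gripped: the fingers press on its rear face or its narrow sides with more than 4 N (contact force between the fingers and left_back above 4 N or contact force between the fingers and left_side_a above 4 N or contact force between the fingers and left_side_b above 4 N or contact force between the fingers and right_back above 4 N or contact force between the fingers and right_side_a above 4 N or contact force between the fingers and right_side_b above 4 N).
It fails at once if the robot rams the clamp (more than 40 N) (contact force between any of the fingers, the arm and clamp above 40 N).
It also fails if it takes over 51 s, if anything falls off the work surface, if the arm or the gripper's body presses on something with over 40 N, if the wrist force passes 120 N, or if a joint passes its speed limit or range.

## Working session

There is one attempt and no reset: what is moved stays moved. The work goes in short steps, Python scripts to look and compute and a tool call to move; the robot and the scene stay as the last step left them, time stands still between calls to the robot, and variables do not carry over. Pictures are saved under pics/ and viewed, about 8 in all and at most 12, crops included, and the job is handed in when it is done.

Besides the shell and the picture viewer there is one more tool, called as name(argument=value, ...) on one line, values as JSON. jog_arm: Moves the arm, as the interface text tells. Its arguments: {"type":"object","properties":{"motion":{"type":"array"}},"required":["motion"]}

```bash
mkdir -p pics; cat > h.py <<'E'
import numpy as np, cv2
from cell import env
def ray(name,u,v,z,info=None):
    i=info or env.camera_info(name);K=np.array(i["intrinsics"]);E=np.array(i["extrinsics"])
    R,t=E[:3,:3],E[:3,3];c=-R.T@t;d=R.T@np.linalg.inv(K)@np.array([u,v,1.])
    return c+d*(z-c[2])/d[2]
def proj(name,p):
    i=env.camera_info(name);K=np.array(i["intrinsics"]);E=np.array(i["extrinsics"])
    q=K@(E[:3,:3]@np.array(p)+E[:3,3]);return q[:2]/q[2]
E
python3 - <<'E'
from h import *
a=env.camera("top");b=env.camera("side")
cv2.imwrite("pics/top.png",a);cv2.imwrite("pics/side.png",b)
for n in("top","side"):
    i=env.camera_info(n);E=np.array(i["extrinsics"]);print(n,i["intrinsics"],-E[:3,:3].T@E[:3,3])
s=env.get_state();print(s["clock"],s["position"],s["eef_rot"],s["width"])
E
```

```text
top [[493.29769731   0.         253.67665476]
 [  0.         493.29769731 194.28888171]
 [  0.           0.           1.        ]] [0.3268414  0.11960191 1.4372137 ]
side [[425.31471559   0.         252.5078604 ]
 [  0.         425.31471559 183.63009968]
 [  0.           0.           1.        ]] [ 0.2848221  -0.46233901  1.15239525]
0.1 [0.18061178 0.51925697 0.23075571] [[-9.44467001e-01  3.28605856e-01 -5.25378743e-04]
 [ 3.28606235e-01  9.44466472e-01 -1.01304176e-03]
 [ 1.63311154e-04 -1.12942724e-03 -9.99999349e-01]] 0.08519414657089404
```

View pics/top.png

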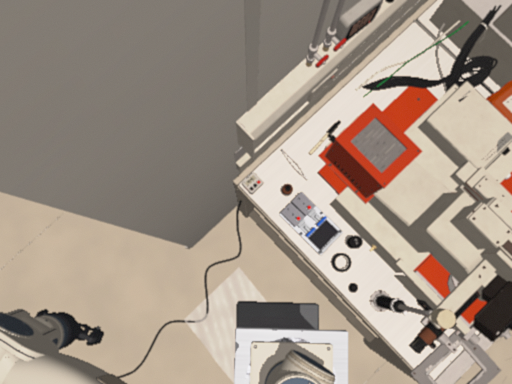

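View pics/side.png

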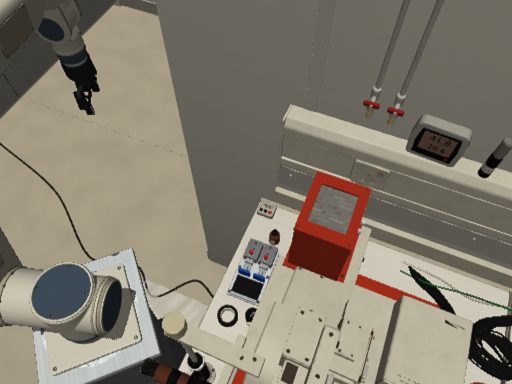

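```bash
python3 - <<'E'
from h import *
a=cv2.imread("pics/top.png");b=cv2.imread("pics/side.png")
c1=cv2.resize(a[170:300,235:395],None,fx=5,fy=4.6,interpolation=cv2.INTER_CUBIC)
c1=cv2.resize(a[175:275,240:373],None,fx=6,fy=6,interpolation=cv2.INTER_CUBIC)
c2=cv2.resize(b[190:290,205:338],None,fx=6,fy=6,interpolation=cv2.INTER_CUBIC)
cv2.imwrite("pics/c1.png",c1);cv2.imwrite("pics/c2.png",c2)
for p in [(0,0,0),(.18,.519,.231),(.4,0,0),(.4,.2,0),(.6,0,0)]:print(p,proj("top",p),proj("side",p))
# wall corner: triangulate along the edge: floor points
for z in(-.9,-.8,-.7,0,.3): print(z,ray("top",190,247,z),ray("side",208,250,z),ray("side",160,8,z))
print(ray("top",240,205,0),ray("top",237,185,0))
for z in (0,.5,1.0):print(proj("top",(.1,.35,z)))
E
```

```text
(0, 0, 0) [290.90606679 384.08166575] [ 89.61018071 316.43307031]
(0.18, 0.519, 0.231) [ 81.80642772 322.15243495] [ 94.43462676 105.40663019]
(0.4, 0, 0) [293.33236558 240.35976798] [229.48960264 264.21213049]
(0.4, 0.2, 0) [224.52001514 238.39183727] [207.32287521 208.07130349]
(0.6, 0, 0) [294.47519174 172.66441864] [292.67487602 240.62328295]
-0.9 [ 0.40075168  0.41139474 -0.9       ] [ 0.41296807  0.4768816  -0.9       ] [ 0.72101781  2.57219224 -0.9       ]
-0.8 [ 0.39758935  0.3989101  -0.8       ] [ 0.40672435  0.43111943 -0.8       ] [ 0.6997648   2.42433907 -0.8       ]
-0.7 [ 0.39442703  0.38642545 -0.7       ] [ 0.40048062  0.38535726 -0.7       ] [ 0.67851179  2.27648591 -0.7       ]
0 [0.37229076 0.29903294 0.        ] [0.35677452 0.06502207 0.        ] [0.52974074 1.24151379 0.        ]
0.3 [0.36280379 0.261579   0.3       ] [ 0.33804334 -0.07226445  0.3       ] [0.46598172 0.7979543  0.3       ]
[0.49893282 0.15819643 0.        ] [0.55806862 0.16895581 0.        ]
[167.43601335 343.51932728]
[121.0046541  387.12760731]
[-40.13914526 538.47368119]
```

View pics/c1.png

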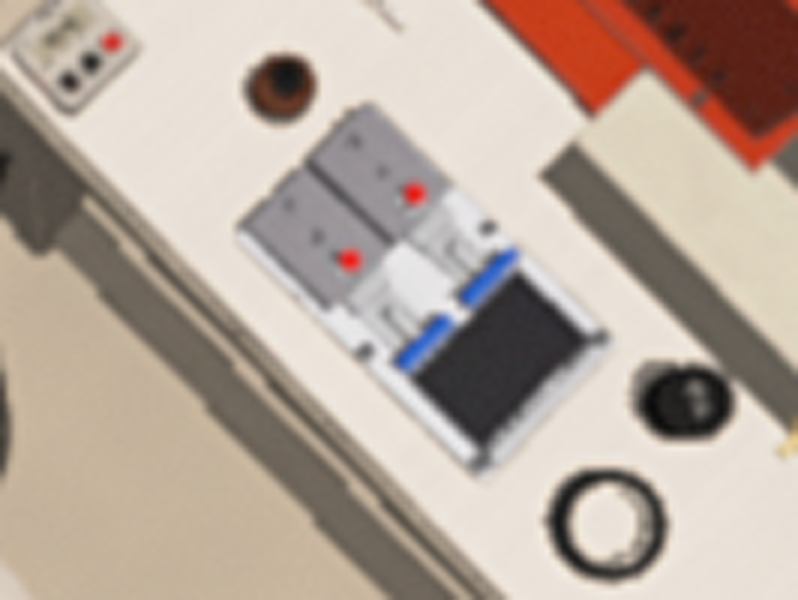

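View pics/c2.png

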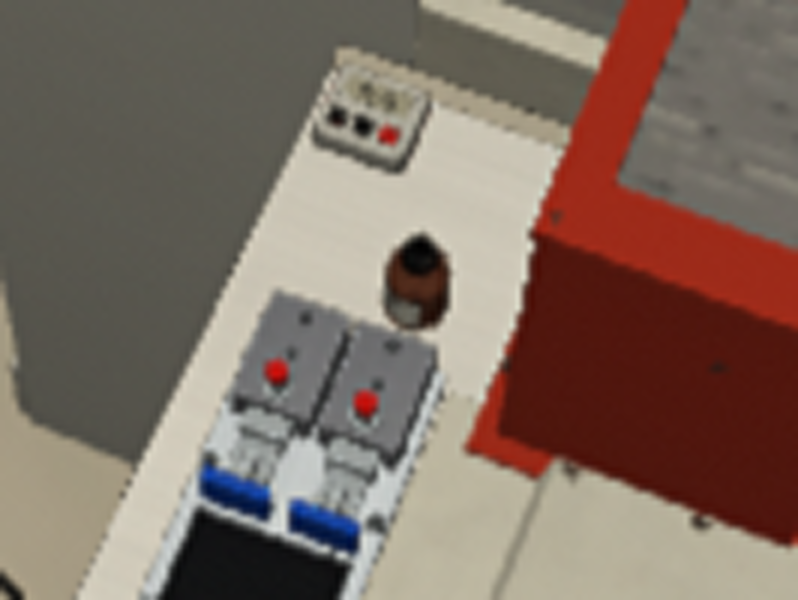

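```bash
cat > fit.py <<'E'
from h import *
from scipy.optimize import least_squares
T=lambda u,v:(240+u/6-.4,175+v/6-.4)
S=lambda u,v:(205+u/6-.4,190+v/6-.4)
pts=[("top",T(483,470),(-.065,.048,.01)),("top",T(605,338),(-.065,-.048,.01)),
("top",T(425,343),(.00375,.022,.04)),("top",T(490,277),(.00375,-.022,.04)),
("side",S(237,490),(.00375,.022,.034)),("side",S(325,524),(.00375,-.022,.034))]
R=lambda a:np.array([[np.cos(a),-np.sin(a)],[np.sin(a),np.cos(a)]])
def W(x,p):
    return np.r_[R(x[2])@p[:2]+x[:2],p[2]]
f=lambda x:np.concatenate([proj(n,W(x,p))-uv for n,uv,p in pts])
s=least_squares(f,[.45,0,.8]);print(s.x,np.degrees(s.x[2]));print(f(s.x).reshape(-1,2).round(2))
for n,uv,z in [("topred_left",T(350,260),.058),("topred_right",T(414,193),.058),("bottle",T(285,82),.07),("can",T(688,402),.057),("tape",T(607,523),.018),("housing rear L",T(240,228),.036),("housing rear R",T(368,103),.036)]:
    w=ray("top",*uv,z);print(n,w.round(4),(R(s.x[2]).T@(w[:2]-s.x[:2])).round(4))
for u,v in[(190,247),(235,203),(0,190)]:print(ray("top",u,v,-.7))
E
python3 fit.py
```

```text
[ 0.44001123 -0.06240465  0.81538479] 46.71810740628837
[[ 0.01  1.8 ]
 [ 2.63  0.14]
 [-0.02 -1.05]
 [-0.11 -1.02]
 [-0.59 -1.08]
 [-0.42 -1.19]]
topred_left [ 0.4601 -0.007   0.058 ] [0.0541 0.0233]
topred_right [ 0.4925 -0.0366  0.058 ] [ 0.0548 -0.0205]
bottle [0.5416 0.0258 0.07  ] [ 0.1338 -0.0135]
can [ 0.3985 -0.1654  0.057 ] [-0.1034 -0.0404]
tape [ 0.3421 -0.1348  0.018 ] [-0.1199  0.0216]
housing rear L [0.476  0.0435 0.036 ] [0.1018 0.0464]
housing rear R [ 0.5379 -0.0165  0.036 ] [ 0.1006 -0.0398]
[ 0.39442703  0.38642545 -0.7       ]
[ 0.59090752  0.1990885  -0.7       ]
[ 0.61851954  1.22775693 -0.7       ]
```

jog_arm(motion=[[-1.9, -5.3, 0, 0, 0], [-3.8, -10.6, 0, 0, 0], [-5.6, -16, 0, 0, 0], [-5.6, -16, 0, 0, 0]])

```text
clock: 0.6
position: [0.1231, 0.3562, 0.231]
eef_rot: [[-0.944, 0.329, -0.0], [0.329, 0.944, -0.001], [0.0, -0.001, -1.0]]
contact_force: [0.4, 0.6, -0.6]
width: 0.0122
```

jog_arm(motion=[[4.5, -2, 0, 0, 0], [8.5, -4.5, 0, 0.1, 0], [12.5, -7.5, 0, 0.2, 0], [16, -11.5, 0, 0.3, 0], [19, -16, 0, 0.4, 0]])

```text
clock: 1.23
position: [0.3148, 0.1952, 0.2309]
eef_rot: [[-0.998, -0.068, 0.0], [-0.068, 0.998, -0.001], [0.0, -0.001, -1.0]]
contact_force: [1.1, 1.1, 1.2]
width: -0.0001
```

jog_arm(motion=[[2, -5, 0, 0.15, 0], [4, -10, 0, 0.3, 0], [5.5, -15, 0, 0.45, 0], [6.5, -20, 0, 0.6, 0], [6.5, -22, 0, 0.7, 0]])

```text
clock: 1.85
position: [0.3809, -0.0269, 0.2306]
eef_rot: [[-0.717, -0.697, 0.001], [-0.697, 0.717, -0.001], [0.0, -0.001, -1.0]]
contact_force: [0.8, -0.5, 0.7]
width: 0.0001
```

Past the wall. Now a wrist camera look for a finer pose.

```bash
python3 - <<'E'
from h import *
i=env.camera_info("wrist");a=env.camera("wrist");np.savez("w1.npz",K=i["intrinsics"],E=i["extrinsics"])
E=np.array(i["extrinsics"]);print(-E[:3,:3].T@E[:3,3],E[2,:3]);print(env.get_state()["position"])
cv2.imwrite("pics/w1.png",cv2.resize(a,(800,600)))
E
```

```text
[ 0.33179843 -0.0727621   0.37316472] [ 0.1894082   0.18325346 -0.96464641]
[ 0.38117085 -0.02910023  0.2304699 ]
```

View pics/w1.png

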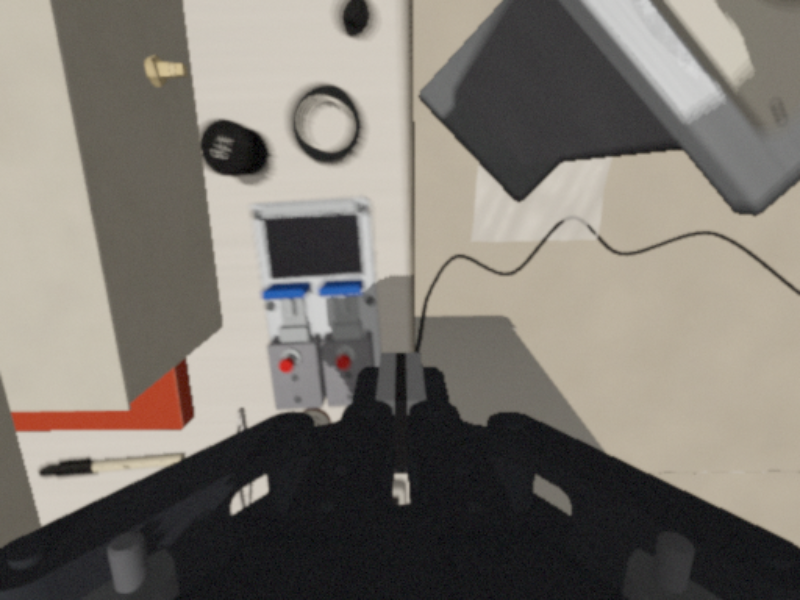

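jog_arm(motion=[[0.9, -2.2, -4, 0.03, 0], [1.9, -4.3, -8, 0.03, 0], [1.9, -4.3, -12, 0.03, 0], [1.9, -4.3, -13, 0.03, 0]])

```text
clock: 2.4
position: [0.3994, -0.0718, 0.0985]
eef_rot: [[-0.69, -0.724, -0.004], [-0.724, 0.69, -0.0], [0.003, 0.002, -1.0]]
contact_force: [0.6, 0.2, 1.0]
width: 0.0003
```

```bash
python3 - <<'E'
from h import *
i=env.camera_info("wrist");a=env.camera("wrist");np.savez("w2.npz",K=i["intrinsics"],E=i["extrinsics"])
s=env.get_state();print(s["position"],s["eef_rot"],s["contact_force"])
cv2.imwrite("pics/w2.png",cv2.resize(a,(800,600),interpolation=cv2.INTER_CUBIC))
E
```

```text
[ 0.39960128 -0.07178487  0.09872616] [[-6.89478715e-01 -7.24300192e-01 -2.88688201e-03]
 [-7.24301500e-01  6.89482971e-01 -7.55433813e-04]
 [ 2.53761684e-03  1.57011743e-03 -9.99995548e-01]] [-0.38113663  0.58158014  0.05322846]
```

View pics/w2.png

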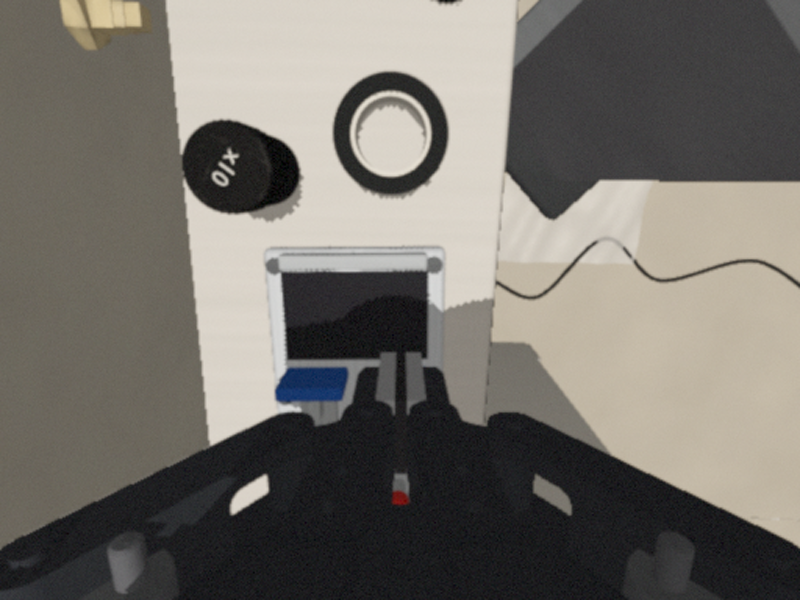

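```bash
python3 - <<'E'
from h import *
a=cv2.imread("pics/w2.png")
cv2.imwrite("pics/w2c.png",cv2.resize(a[235:435,255:455],None,fx=3,fy=3,interpolation=cv2.INTER_CUBIC))
E
```

```text
(no output)
```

View pics/w2c.png

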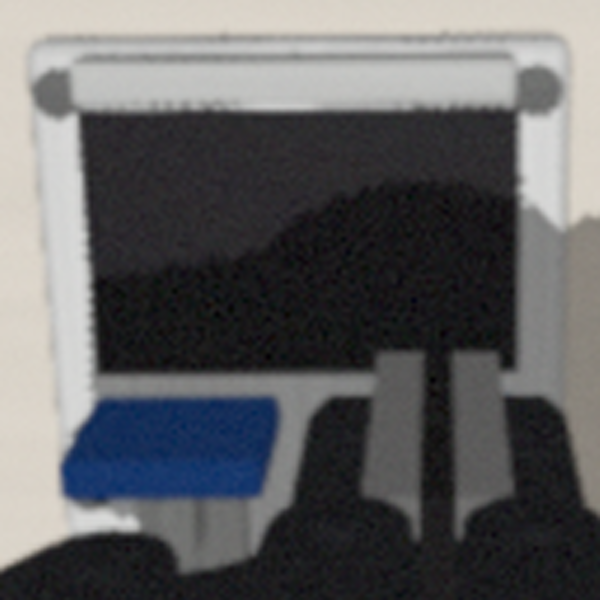

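```bash
cat > fit2.py <<'E'
from h import *
from scipy.optimize import least_squares
d=np.load("w2.npz");K,E=d["K"],d["E"]
def pw(p):
    q=K@(E[:3,:3]@p+E[:3,3]);return q[:2]/q[2]
C=lambda x,y:np.array([(255+x/3)*.64,(235+y/3)*.64])-.2
pts=[(C(100,399),(0,-.039,.012)),(C(279,400),(0,-.005,.012)),(C(66,466),(0,-.039,.04)),(C(266,470),(0,-.005,.04)),(C(31,38),(-.065,-.048,.01)),(C(569,38),(-.065,.048,.01))]
R=lambda a:np.array([[np.cos(a),-np.sin(a)],[np.sin(a),np.cos(a)]])
f=lambda x:np.concatenate([pw(np.r_[R(x[2])@p[:2]+x[:2],p[2]])-uv for uv,p in pts])
s=least_squares(f,[.44,-.06,.81]);x=s.x;print(x,np.degrees(x[2]));print(f(x).reshape(-1,2).round(2))
t=env.get_state();P=t["position"];print("TCP in clamp",R(x[2]).T@(P[:2]-x[:2]),P[2], "tool yaw",np.degrees(np.arctan2(t["eef_rot"][1][0],t["eef_rot"][0][0]))%360)
for g in[(-.03,.022),(-.03,-.022)]:print(g,R(x[2])@np.array(g)+x[:2])
E
python3 fit2.py
```

```text
[ 0.43787522 -0.06258325  0.81726531] 46.82585322143792
[[ 0.04 -0.35]
 [ 1.18 -0.87]
 [-1.43  0.11]
 [ 0.06 -1.1 ]
 [-1.58  1.61]
 [ 1.88  0.68]]
TCP in clamp [-0.03289825  0.0216164 ] 0.09872616193325444 tool yaw 226.41096560458257
(-0.03, 0.022) [ 0.40130457 -0.06940878]
(-0.03, -0.022) [ 0.43339278 -0.09951437]
```

jog_arm(motion=[[0, 0, -3, 0, 0], [0, 0, -5.5, 0, 0], [0, 0, -7.2, 0, 0], [0, 0, -7.2, 0, 0]])

```text
clock: 2.95
position: [0.4, -0.0716, 0.0271]
eef_rot: [[-0.689, -0.725, -0.003], [-0.725, 0.689, -0.001], [0.003, 0.002, -1.0]]
contact_force: [0.6, -0.4, 0.5]
width: -0.0
```

jog_arm(motion=[[0.6, 0.65, 0, 0, 0], [1.2, 1.3, 0, 0, 0], [1.6, 1.7, 0, 0, 0], [2.0, 2.1, 0, 0, 0]])

```text
clock: 3.45
position: [0.4201, -0.0508, 0.0275]
eef_rot: [[-0.689, -0.725, -0.004], [-0.725, 0.689, -0.002], [0.004, 0.001, -1.0]]
contact_force: [-3.0, -4.6, 3.3]
width: 0.0
```

jog_arm(motion=[[0.4, 0.45, 0, 0, 0], [0.8, 0.9, 0, 0, 0], [1.2, 1.3, 0, 0, 0], [1.55, 1.65, 0, 0, 0], [1.55, 1.65, 0, 0, 0]])

```text
clock: 4.08
position: [0.4352, -0.0345, 0.0276]
eef_rot: [[-0.689, -0.725, -0.005], [-0.725, 0.689, -0.004], [0.006, 0.001, -1.0]]
contact_force: [-3.3, -4.8, 2.2]
width: 0.0002
```

jog_arm(motion=[[0.14, 0.15, 0, 0, 0], [0.14, 0.15, 0, 0, 0]])

```text
clock: 4.32
position: [0.4362, -0.0335, 0.0276]
eef_rot: [[-0.689, -0.725, -0.006], [-0.724, 0.689, -0.006], [0.009, 0.0, -1.0]]
contact_force: [-3.6, -6.3, 1.8]
width: -0.0001
```

jog_arm(motion=[[-0.5, -0.5, 0, 0, 0], [-1.2, -1.3, 0, 0, 0], [-2.2, -2.3, 0, 0, 0], [-3.3, -3.5, 0, 0, 0], [-3.3, -3.5, 0, 0, 0]])

```text
clock: 4.95
position: [0.4024, -0.0693, 0.0277]
eef_rot: [[-0.69, -0.723, -0.006], [-0.723, 0.691, -0.006], [0.009, 0.001, -1.0]]
contact_force: [0.2, -0.5, -0.5]
width: -0.0002
```

jog_arm(motion=[[0.9, -0.85, 0, 0, 0], [2, -1.9, 0, 0, 0], [3.15, -2.95, 0, 0, 0], [3.15, -2.95, 0, 0, 0]])

```text
clock: 5.45
position: [0.4351, -0.0997, 0.0275]
eef_rot: [[-0.691, -0.723, -0.006], [-0.723, 0.691, -0.006], [0.009, 0.0, -1.0]]
contact_force: [-0.9, -0.0, -0.2]
width: 0.0004
```

```bash
python3 - <<'E'
from h import *
a=env.camera("wrist");b=env.camera("side")
w=cv2.resize(a[140:290,150:300],(600,600),interpolation=cv2.INTER_CUBIC);s=cv2.resize(b[230:290,235:285],(200,240))
b2=cv2.resize(b[225:305,225:290],(390,480),interpolation=cv2.INTER_CUBIC)
o=np.zeros((600,800,3),np.uint8);o[:400,:400]=cv2.resize(w,(400,400));o[:480,405:795]=b2
cv2.imwrite("pics/m.png",o)
E
```

```text
(no output)
```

View pics/m.png

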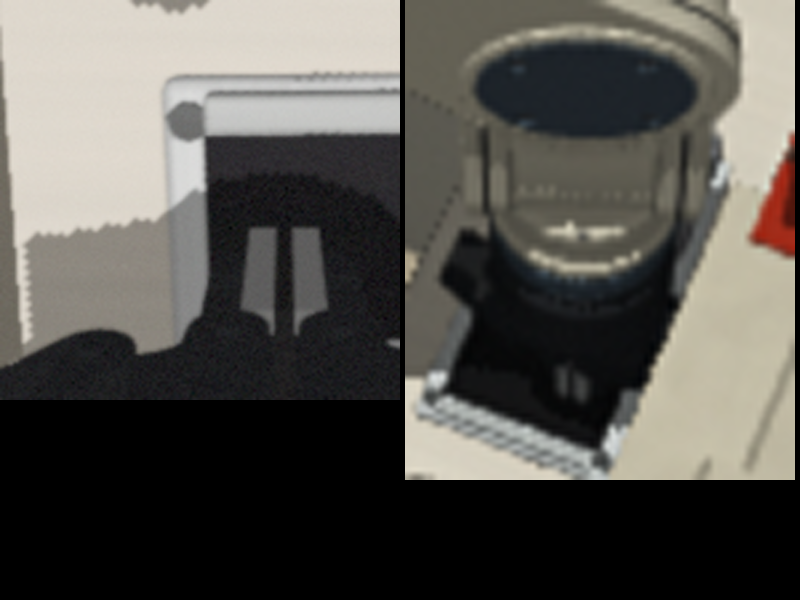

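jog_arm(motion=[[0.6, 0.65, 0, 0, 0], [1.1, 1.2, 0, 0, 0], [1.5, 1.6, 0, 0, 0], [1.9, 2.0, 0, 0, 0], [2.2, 2.35, 0, 0, 0]])

```text
clock: 6.18
position: [0.4552, -0.0752, 0.0274]
eef_rot: [[-0.69, -0.723, -0.009], [-0.723, 0.691, -0.007], [0.011, 0.002, -1.0]]
contact_force: [-4.8, -5.1, 3.6]
width: -0.0001
```

jog_arm(motion=[[0.4, 0.45, 0, 0, 0], [0.8, 0.85, 0, 0, 0], [1.15, 1.2, 0, 0, 0], [1.4, 1.5, 0, 0, 0], [1.4, 1.5, 0, 0, 0]])

```text
clock: 6.8
position: [0.4688, -0.0605, 0.0274]
eef_rot: [[-0.69, -0.723, -0.01], [-0.723, 0.691, -0.009], [0.013, 0.001, -1.0]]
contact_force: [-4.2, -7.2, 2.9]
width: -0.0002
```

jog_arm(motion=[[-0.5, -0.5, 0, 0, 0], [-1.2, -1.3, 0, 0, 0], [-2.2, -2.3, 0, 0, 0], [-3.4, -3.6, 0, 0, 0], [-3.4, -3.6, 0, 0, 0]])

```text
clock: 7.42
position: [0.4339, -0.0973, 0.0275]
eef_rot: [[-0.692, -0.722, -0.01], [-0.722, 0.692, -0.009], [0.013, 0.001, -1.0]]
contact_force: [0.1, -0.0, 1.0]
width: 0.0002
```

jog_arm(motion=[[0, 0, 4, 0, 0], [0, 0, 9, 0, 0], [0, 0, 15, 0, 0], [-4, 2, 20, 0, 0], [-7, 7, 20, 0, 0]])

```text
clock: 8.05
position: [0.3647, -0.028, 0.2303]
eef_rot: [[-0.694, -0.72, -0.005], [-0.72, 0.694, -0.01], [0.011, -0.003, -1.0]]
contact_force: [0.4, 0.3, -0.4]
width: -0.0001
```

```bash
python3 - <<'E'
from h import *
s=env.get_state();print(s["position"],s["contact_force"])
a=env.camera("top");b=env.camera("side")
cv2.imwrite("pics/f_top.png",a);cv2.imwrite("pics/f_side.png",b)
o=np.zeros((600,800,3),np.uint8)
o[:400,:400]=cv2.resize(a[180:280,270:370],(400,400),interpolation=cv2.INTER_CUBIC)
o[:600,400:]=cv2.resize(b[225:300,220:270],(400,600),interpolation=cv2.INTER_CUBIC)
cv2.imwrite("pics/f.png",o)
E
```

```text
[ 0.36470033 -0.02802597  0.23027534] [ 0.44950962  0.28914454 -0.41313211]
```

View pics/f.png

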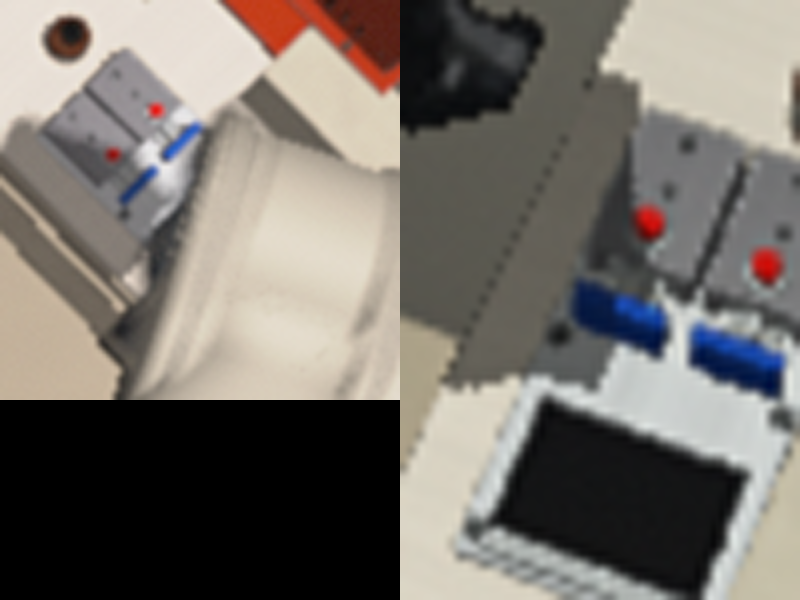

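```bash
python3 - <<'E'
from h import *
x=np.array([.4379,-.0626]);a=.8173;R=np.array([[np.cos(a),-np.sin(a)],[np.sin(a),np.cos(a)]])
T=lambda u,v:(270+u/4-.4,180+v/4-.4); O=lambda u,v:(240+u/6-.4,175+v/6-.4)
for n,uv in[("L now",T(137,185)),("R now",T(182,141)),("L before",O(425,343)),("R before",O(490,277))]:
    print(n,R.T@(ray("top",*uv,.04)[:2]-x))
a0=cv2.imread("pics/side.png");b=cv2.imread("pics/f_side.png")
def red(i):
    h=cv2.inRange(cv2.cvtColor(i,cv2.COLOR_BGR2HSV),(0,180,120),(6,255,255))[225:275,240:282]
    n,_,s,c=cv2.connectedComponentsWithStats(h);return [(s[k][4],c[k]+[240,225]) for k in range(1,n)]
print(red(a0));print(red(b))
for z in(.058,.051):print([proj("side",np.r_[R@np.array([.0545,y])+x,z]) for y in(.022,-.022)])
E
```

```text
L now [0.02815792 0.02375928]
R now [ 0.02719252 -0.02136832]
L before [0.00328067 0.02268562]
R before [ 0.00307607 -0.02153667]
[(np.int32(8), array([250.875, 251.125])), (np.int32(11), array([265.45454545, 256.63636364]))]
[(np.int32(8), array([250.875, 252.125])), (np.int32(9), array([265.11111111, 257.66666667]))]
[array([249.4955367 , 251.16484042]), array([264.3211893 , 256.52569322])]
[array([249.50849789, 252.19534595]), array([264.26049466, 257.53711011])]
```

```bash
python3 -c "
from cell import env
print(env.get_state()['clock'],env.job_done())"
```

```text
the job is handed in; nothing more can be done
8.15 None
```

Both jaws are latched open and the job is handed in at 8.15 s of the 51 s allowed. I drew the arm in short of the wall corner. With shut fingers I pushed each tab straight back from the front: about 31 mm of travel on the left, 34 mm on the right. Then I drew back, so each jaw sprang onto its pin.

- **Jaw travel:** the last top picture puts the left jaw at about 24.9 mm and the right at about 24.1 mm, against the 24 mm target. These were read by eye from the picture, so they are good to about 2 mm.
- **Pins:** both red heads sit 1 pixel lower in the side picture than at the start. That matches a 7 mm drop, though it is a coarse check.
- **Forces:** the wrist readings at the end of each move stayed under about 10 N, and showed no contact with the arm withdrawn.
- **Bystanders:** I did not measure their positions at the end. The fingers stayed within the clamp, and nothing in the readings suggested a knock.
- **Disagreements:** the two pose fits of the clamp differed by about 2 mm. The picture taken between the two pushes showed neither jaw, because the gripper hid them, so the left latch was confirmed only at the end.

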